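# File a seed tin into a packed row

## Task

Put the loose seed tin away in the trough, upright and fully down, between the tin with the bamboo tag and that tin's neighbour on the side of the trough's high end. The row is packed tight, so slide the tins apart to make room, keeping them upright in the trough and never lifting them out. Do not drop the loose tin in; set it down, and leave the other things on the sill standing where they are.

Things in the scene. Friction and masses are not known exactly. Their poses are not given: they have to be found in the camera images.
- trough: Grey plastic planter trough fixed to the sill, open on top. Inside it measures 56 mm along its x and 220 mm along its y (from -110 to +110 mm); walls 4 mm thick, floor 5 mm thick, side walls and low end wall 30 mm high. The wall at its +y end is the HIGH end, 65 mm high. Origin: centre of its underside, on the sill; z up. It never moves during the job.
- tin_marked: Seed tin standing in the row in the trough, marked by a bamboo tag (22 x 5 mm, 25 mm tall) standing on its lid. Plain metal box 50 mm (x) by 30 mm (y) by 85 mm tall without the tag; about 0.13 kg. Origin: centre of its underside, z up; its y runs along the trough towards the high end. It may stand in any of the first five places of the row, counted from the low end.
- tin_loose: The seed tin to be put away: plain metal box 50 mm (x) by 30 mm (y) by 90 mm tall, with a round lid knob 16 mm across and 12 mm high in the middle of its top; about 0.13 kg. Origin: centre of its underside, z up. It starts upright on the sill outside the trough, turned any way up to about 70 degrees, with the jar and the terracotta pot close beside its two 50 mm wide faces; the way to its two 30 mm wide end faces is free. Front and back are alike.
- tin_a: Seed tin of the row, flat lid, plain metal box 50 mm (x) by 30 mm (y) by 80 mm tall, about 0.13 kg, standing on the trough floor; origin: centre of its underside, z up; its y runs along the trough towards the high end. Its place in the row varies. All six tins of the row stand face to face, with under 1 mm between them and about 40 mm of free room in the trough in all, shared between its two ends; they slide on the floor.
- tin_b: Seed tin of the row, flat lid, plain metal box 50 mm (x) by 30 mm (y) by 84 mm tall, about 0.13 kg, standing on the trough floor; origin: centre of its underside, z up; its y runs along the trough towards the high end. Its place in the row varies. All six tins of the row stand face to face, with under 1 mm between them and about 40 mm of free room in the trough in all, shared between its two ends; they slide on the floor.
- tin_c: Seed tin of the row, flat lid, plain metal box 50 mm (x) by 30 mm (y) by 88 mm tall, about 0.13 kg, standing on the trough floor; origin: centre of its underside, z up; its y runs along the trough towards the high end. Its place in the row varies. All six tins of the row stand face to face, with under 1 mm between them and about 40 mm of free room in the trough in all, shared between its two ends; they slide on the floor.
- tin_d: Seed tin of the row, flat lid, plain metal box 50 mm (x) by 30 mm (y) by 92 mm tall, about 0.13 kg, standing on the trough floor; origin: centre of its underside, z up; its y runs along the trough towards the high end. Its place in the row varies. All six tins of the row stand face to face, with under 1 mm between them and about 40 mm of free room in the trough in all, shared between its two ends; they slide on the floor.
- tin_end: Seed tin of the row, flat lid, plain metal box 50 mm (x) by 30 mm (y) by 96 mm tall, about 0.13 kg, standing on the trough floor; origin: centre of its underside, z up; its y runs along the trough towards the high end. It is always the last of the row, nearest the high end. All six tins of the row stand face to face, with under 1 mm between them and about 40 mm of free room in the trough in all, shared between its two ends; they slide on the floor.
- jar: Glass jar with a clamp lid, 80 mm across, 95 mm tall, loose bystander beside the loose tin. Origin: on its underside, z up.
- pot: Small terracotta pot, 76 mm across the rim, 72 mm tall, loose bystander beside the loose tin. Origin: on its underside, z up.
- mug: Blue enamel mug, 78 mm across, 82 mm tall, handle at its +y, loose bystander. Origin: on its underside, z up.
- trowel: Trowel lying on the sill beyond the trough, 235 mm long along its x, 30 mm high, loose bystander. Origin: on its underside, z up.
- stick: Loose flat bamboo plant marker lying on the sill, 138 x 16 x 5 mm, bystander. Origin: on its underside, z up.
Things that resemble listed ones, but are neither listed nor needed, are in the scene too. What is shaped like the tin_loose but green is not meant.

How it is judged (in metres and radians):
At the end, for the whole second after the job is handed in: Loose tin upright (0.1 rad) on the trough floor (within 4 mm), within 10 mm of its centre line and 0.3 rad of square, next to the tagged tin on its high-end side (centres 26 to 44 mm apart along the row); the six row tins upright (0.12 rad) on the floor (within 5 mm); all at rest (y of tin_loose in the frame of tin_marked between 0.026 and 0.044 m and z of tin_loose in the frame of trough between 0.001 and 0.009 m and x of tin_loose in the frame of trough between -0.01 and 0.01 m and y of tin_loose in the frame of trough below 0.1 m and angle between the y axis of tin_loose and the y axis of trough, either way round below 0.3 rad and angle between tin_loose's own z axis and vertical below 0.1 rad and linear speed of each of tin_loose, tin_marked, tin_a, tin_b, tin_c, tin_d, tin_end below 0.02 m/s and angular speed of tin_loose below 0.2 rad/s and z of each of tin_marked, tin_a, tin_b, tin_c, tin_d, tin_end in the frame of trough below 0.01 m and angle between each of tin_marked, tin_a, tin_b, tin_c, tin_d, tin_end's own z axis and vertical below 0.12 rad); the robot touches nothing.
It fails at once if a tin of the row is lifted out of the trough (more than 25 mm off its floor) (height (world z) of any of tin_marked, tin_a, tin_b, tin_c, tin_d, tin_end above 0.03 m).
It fails at once if the loose tin is dropped (falls freely faster than 0.7 m/s, about 25 mm) (linear speed of tin_loose above 0.7 m/s and contact force between tin_loose and the fingers below 0.05 N).
It fails at once if a bystander is pushed more than 25 mm away or tipped over (distance of any of jar, pot, mug, trowel, stick from where it was at the start of the episode above 0.025 m or angle between any of jar, pot, mug, trowel, stick's own z axis and vertical above 0.4 rad).
It also fails if it takes over 64 s, if anything falls off the work surface, if the arm or the gripper's body presses on something with over 40 N, if the wrist force passes 120 N, or if a joint passes its speed limit or range.

## Robot

A 6-joint arm with a two-finger parallel gripper is mounted at the origin on the work surface. World frame = base frame: x ahead of the robot, y to its left, z up, the work surface at z = 0. Lengths are in m, angles in degrees, forces in N, time in s.
With the tool pointing down it reaches from about 0.25 to 0.725 m from the base axis. Payload 9.7 kg.
Tool frame: the origin (TCP) lies at the very end of the fingers, on their centre line; the grasp point (between the pads) lies 19 mm behind it (bot.grip_point_offset is the z of the grasp point in the tool frame, in m); z points along the fingers, x is the direction in which the jaws open and shut, and the axes are right-handed (so a half turn about z gives the same grasp; the last joint's range is limited). The gripper opens to 85 mm and grips with 20 to 120 N. Pads are 22 mm wide; open, the fingers measure 114 mm over their backs; the gripper's body (76 mm by 85 mm) begins 54 mm behind the grasp point. The pads swing forward as they close: fully open they stand 13 mm farther back than shut.
Start: joints at [77.235, 4.979, 10.078, 95.1, 0, 90], TCP at [0.122, 0.536, 0.231] pointing down, gripper open.
Joint ranges: [-179.16, 179.16], [-48.56, 103.87], [-65.8, 70.77], [-126.05, 130.52], [-82.76, 87.17], [-180, 180]. Speed limits (degrees/s): [127.2, 127.2, 147.25, 180, 180, 180].

## Interface

Orientations are given as [roll, pitch, yaw] about the fixed x, y, z axes, in that order (R = Rz(yaw) Ry(pitch) Rx(roll)).
In Python, from workcell import get_obs, viewer, job_done, bot gives the robot as it stands.
- The arm moves only by the shell command python3 -m handwheel 'ROWS' [FORCE]. ROWS is JSON, a list of rows, each a list of 5 numbers: the closure, from 0 (fully open) to 1 (shut), then the shift along the world's x, y, z in m, then the turn about the world's z in degrees. A call has 1 to 5 rows; each row is the pose to reach, as a shift and turn from the pose measured when the call began; what a row does not reach only later rows make up. A row lasts 1/10 s, in which the tool goes at most 50 mm and 8.59 degrees, less where a joint would pass 70% of its speed; a pose out of reach is approached as far as the arm can. A call with a gripper value outside its range is refused whole. The fingers move at their own pace and stop on an object; FORCE is the grip in N (left out, the last holds). Time passes only in rows, so rows that repeat a pose let the fingers close. It gives the time, the measured TCP pose, the force and the opening at its end, in the units of the state.
- get_obs(): the state, without advancing time (a new reading comes with each control period).
- viewer.camera(name): name is "scene" or "top" or "wrist"; returns a dict with "color" (420x560x3 uint8, blue, green, red), "K" (3x3 intrinsics, pixels), "origin" and "orientation" of the camera in the world. Camera axes: x right, y down, z forward; pixel columns grow to the right and rows downward; lengths in m; the calibration is good to about 2 mm. A picture is of the moment at which its call begins. There is no depth.
- job_done(): hands the job in, once; it reports no verdict.
The state is a dict: "time": time; "q": joint angles; "qd": joint speeds; "joint_efforts": joint torques, N m; "ee_pos": TCP position; "tcp_rot": TCP orientation; "wrist_force": force on the tool from outside, world axes, zero at the start; "torque": the same for the moment, N m; "opening": finger opening in m.
Only numpy, scipy, OpenCV 4.12 (cv2) and the standard library are available. Lean on these libraries where they do the work, as an engineer would, in place of code of your own. Each camera call takes 0.05 s, during which the arm holds its last target.

## Working session

There is one attempt and no reset: what is moved stays moved. The work goes in short steps, Python scripts to look and compute and a shell command to move; the robot and the scene stay as the last step left them, time stands still between calls to the robot, and variables do not carry over. Pictures are saved under pics/ and viewed, and the job is handed in when it is done.

```bash
ls; mkdir -p pics; python3 - <<'E'
from workcell import get_obs, viewer, bot
import cv2, numpy as np
print(get_obs()); print(bot.grip_point_offset)
np.set_printoptions(precision=4,suppress=True)
for n in ["scene","top","wrist"]:
    c=viewer.camera(n); cv2.imwrite(f"pics/{n}0.png",c["color"]); print(n,c["K"],c["origin"],c["orientation"])
E
```

```text
pics
{'time': 0.0, 'q': array([7.72352836e+01, 5.01140370e+00, 1.00348309e+01, 9.50996547e+01,
       1.56224176e-04, 9.00009947e+01]), 'qd': array([-0.03284736,  0.04162305,  0.03306929, -0.06591301, -0.02295136,
        0.00908903]), 'joint_efforts': array([ 4.66474303e-04, -5.20382345e+01,  4.64808583e+01,  1.61032670e-02,
       -3.94711174e-05, -1.21001843e-06]), 'ee_pos': array([0.12147035, 0.5361854 , 0.23058353]), 'tcp_rot': array([-1.79999845e+02,  7.62274546e-02,  7.72342889e+01]), 'wrist_force': array([ 0.09716583, -1.30795649, -0.43785759]), 'torque': array([ 0.04934395, -0.01077298,  0.01921045]), 'opening': 0.08558714753554075}
-0.0187
scene [[403.1048   0.     276.05  ]
 [  0.     403.1048 209.1035]
 [  0.       0.       1.    ]] [1.1634 0.183  0.8113] [-139.2148    0.627   109.8331]
top [[422.2357   0.     278.9575]
 [  0.     422.2357 215.5342]
 [  0.       0.       1.    ]] [ 0.4813 -0.0654  0.9862] [-175.271     1.4253  -90.5684]
wrist [[315.0719   0.     284.7336]
 [  0.     315.0719 210.4986]
 [  0.       0.       1.    ]] [0.0526 0.552  0.3733] [163.7848   0.0861  77.2207]
```

View pics/scene0.png

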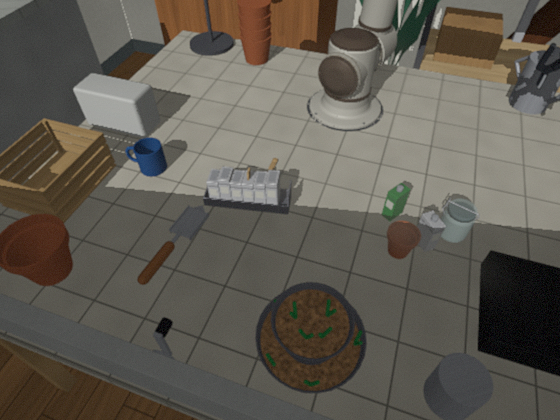

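View pics/top0.png

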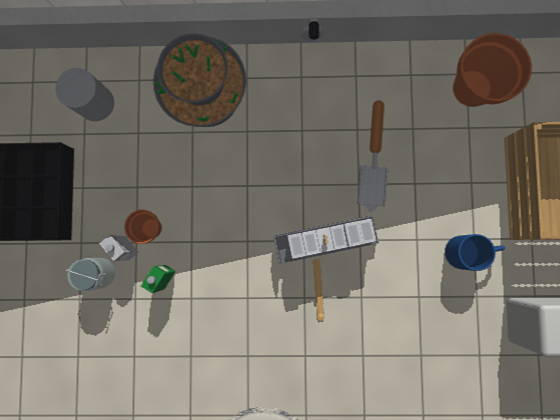

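View pics/wrist0.png

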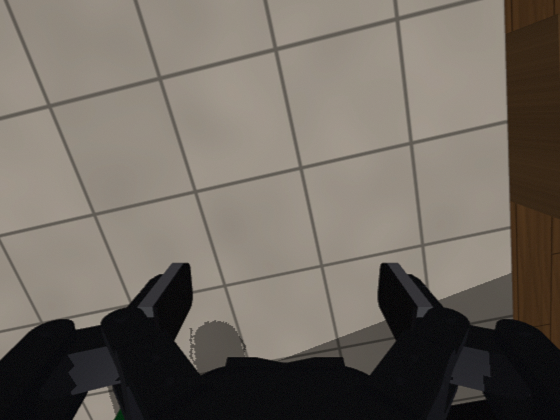

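```bash
python3 - <<'E'
import cv2, numpy as np
t=cv2.imread("pics/top0.png");s=cv2.imread("pics/scene0.png")
def cr(i,x0,y0,x1,y1,f): return cv2.resize(i[y0:y1,x0:x1],None,fx=f,fy=f,interpolation=cv2.INTER_CUBIC)
cv2.imwrite("pics/c1.png",cr(t,60,195,190,305,6))
cv2.imwrite("pics/c2.png",cr(t,268,205,388,295,6))
cv2.imwrite("pics/c3.png",cr(s,195,145,305,220,7))
cv2.imwrite("pics/c4.png",cr(s,370,165,490,265,6))
E
```

```text
(no output)
```

View pics/c1.png

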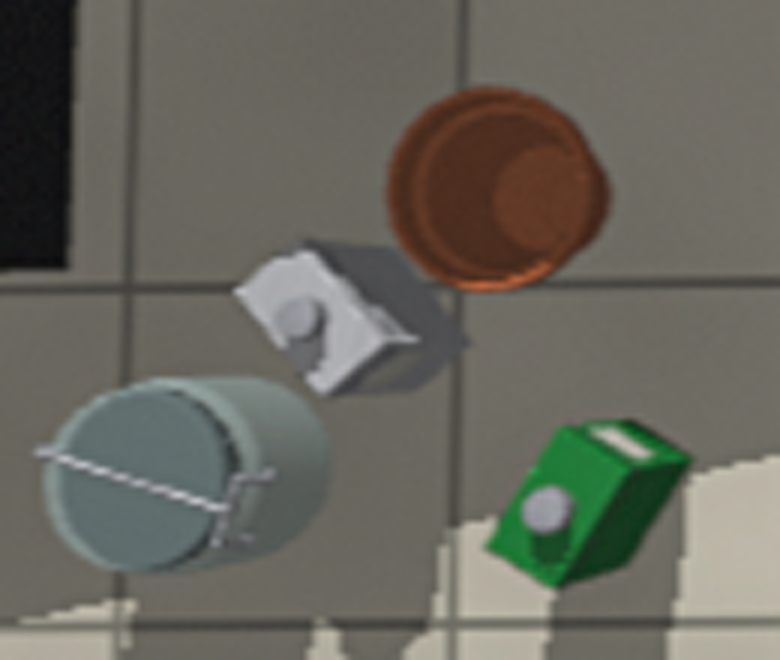

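View pics/c2.png

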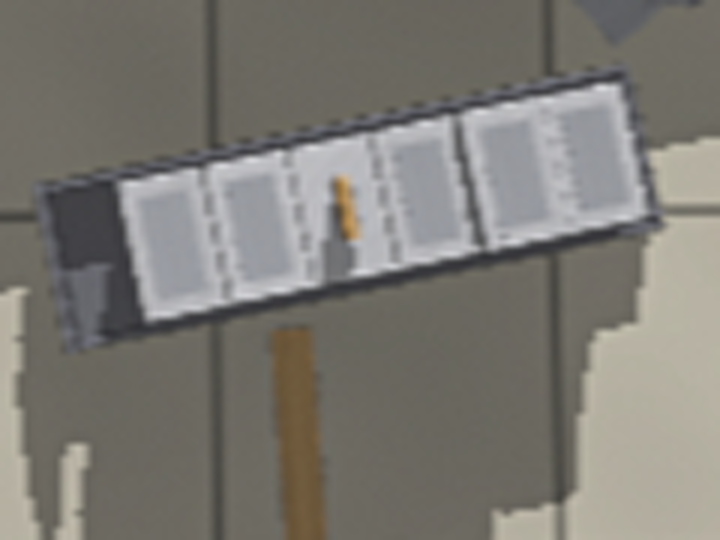

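View pics/c3.png

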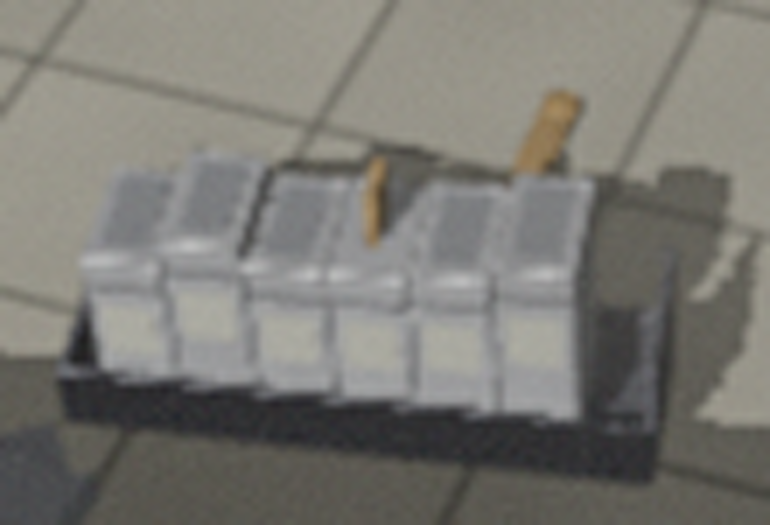

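View pics/c4.png

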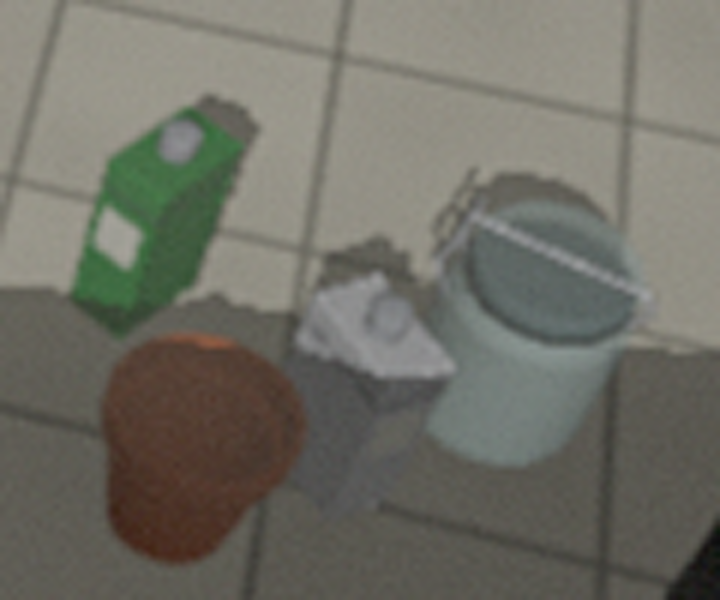

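```bash
cat > h.py <<'E'
import numpy as np, cv2
from scipy.spatial.transform import Rotation as R
np.set_printoptions(precision=4,suppress=True)
CAM={}
def cam(n):
    from workcell import viewer
    return viewer.camera(n)
class C:
    def __init__(s,K,o,rpy): s.K=np.array(K,float); s.o=np.array(o); s.R=R.from_euler('xyz',rpy,degrees=True).as_matrix()
    def ray(s,uv,z):
        d=s.R@np.linalg.solve(s.K,[uv[0],uv[1],1]); return s.o+d*(z-s.o[2])/d[2]
    def proj(s,P):
        p=(np.atleast_2d(P)-s.o)@s.R; p=p@s.K.T; return p[:,:2]/p[:,2:]
def of(c): return C(c["K"],c["origin"],c["orientation"])
TOP=C([[422.2357,0,278.9575],[0,422.2357,215.5342],[0,0,1]],[.4813,-.0654,.9862],[-175.271,1.4253,-90.5684])
SC=C([[403.1048,0,276.05],[0,403.1048,209.1035],[0,0,1]],[1.1634,.183,.8113],[-139.2148,.627,109.8331])
E
python3 - <<'E'
from h import *
L=[(274.3,235.8),(279.3,263.3)];Rr=[(372.2,216.3),(378,242.5)]
for zl,zr in [(.03,.03),(.065,.03),(.03,.065)]:
    a=[TOP.ray(p,zl)[:2] for p in L]; b=[TOP.ray(p,zr)[:2] for p in Rr]
    print(zl,zr,a,b,np.linalg.norm(a[0]-a[1]),np.linalg.norm(b[0]-b[1]),np.linalg.norm(a[0]-b[0]),np.linalg.norm(a[1]-b[1]))
# scene: bottom corners left (70,420) right(650,480) of c3 /7 + (195,145)
f=lambda x,y:(195+x/7,145+y/7)
a=SC.ray(f(68,420),0);b=SC.ray(f(652,480),0);print('scene base',a,b,np.linalg.norm(a-b))
# loose tin top corners in c1
g=lambda x,y:(60+x/6,195+y/6)
for p in [(237,292),(308,250),(415,340),(325,393)]: print(TOP.ray(g(*p),.09)[:2])
print('knob',TOP.ray(g(299,318),.102))
print('jar',TOP.ray(g(145,478),.095),'pot',TOP.ray(g(490,190),.072))
E
```

```text
0.03 0.03 [array([ 0.5147, -0.0314]), array([ 0.4527, -0.0421])] [array([ 0.5564, -0.2532]), array([ 0.4972, -0.2645])] 0.06293059306546996 0.060300133472765124 0.2256708448822391 0.22679536808276526
0.065 0.03 [array([ 0.5135, -0.0326]), array([ 0.4538, -0.0429])] [array([ 0.5564, -0.2532]), array([ 0.4972, -0.2645])] 0.06062713065458157 0.060300133472765124 0.2246777726779597 0.22575551491411006
0.03 0.065 [array([ 0.5147, -0.0314]), array([ 0.4527, -0.0421])] [array([ 0.5536, -0.2463]), array([ 0.4966, -0.2572])] 0.06293059306546996 0.0580929543558997 0.2184129029400342 0.21953709214838618
scene base [ 0.5576 -0.2488  0.    ] [ 0.5121 -0.0275  0.    ] 0.22595446273077843
[0.4998 0.3411]
[0.5145 0.3159]
[0.4821 0.2767]
[0.4637 0.3086]
knob [0.4902 0.3134 0.102 ]
jar [0.4345 0.37   0.095 ] pot [0.5363 0.2571 0.072 ]
```

```bash
cat >> h.py <<'E'
def box(c,yaw,sx,sy,z0,z1):
    r=np.deg2rad(yaw);M=np.array([[np.cos(r),-np.sin(r)],[np.sin(r),np.cos(r)]])
    q=np.array([[-sx,-sy],[sx,-sy],[sx,sy],[-sx,sy]])/2@M.T+np.array(c)
    return np.vstack([np.c_[q,np.full(4,z0)],np.c_[q,np.full(4,z1)]])
def draw(im,C,P,off,f,col):
    p=((C.proj(P)-off)*f+f/2-.5).astype(int)
    for i in range(4):
        for a,b in((i,(i+1)%4),(4+i,4+(i+1)%4),(i,4+i)): cv2.line(im,tuple(map(int,p[a])),tuple(map(int,p[b])),col,1)
def loc(c,yaw,v):
    r=np.deg2rad(yaw); return np.array(c)+np.array([np.cos(r)*v[0]-np.sin(r)*v[1],np.sin(r)*v[0]+np.cos(r)*v[1]])
E
python3 - <<'E'
from h import *
t=cv2.imread("pics/top0.png");s=cv2.imread("pics/scene0.png")
def cr(i,x0,y0,x1,y1,f): return cv2.resize(i[y0:y1,x0:x1],None,fx=f,fy=f,interpolation=cv2.INTER_CUBIC)
a=cr(t,268,205,388,295,6);b=cr(s,195,140,305,220,7)
c=(.5049,-.1475);yaw=10.9
for im,C,o,f in((a,TOP,(268,205),6),(b,SC,(195,140),7)):
    draw(im,C,box(c,yaw,.064,.228,0,.03),o,f,(0,255,0))
    for sg,col in((1,(0,0,255)),(-1,(255,0,0))):
        draw(im,C,box(loc(c,yaw,(0,sg*.112)),yaw,.064,.004,0,.065),o,f,col)
cv2.imwrite("pics/o1.png",np.vstack([a,cv2.resize(b,(720,524))])[:1100]); cv2.imwrite("pics/oa.png",a);cv2.imwrite("pics/ob.png",b)
E
```

```text
(no output)
```

View pics/oa.png

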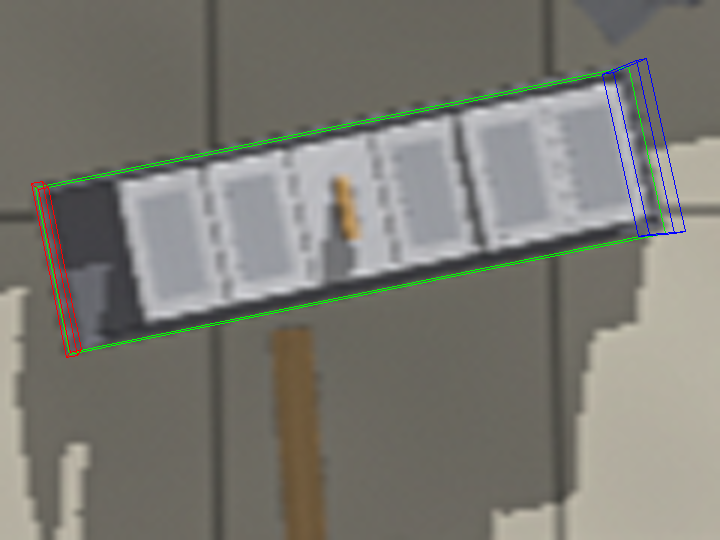

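View pics/ob.png

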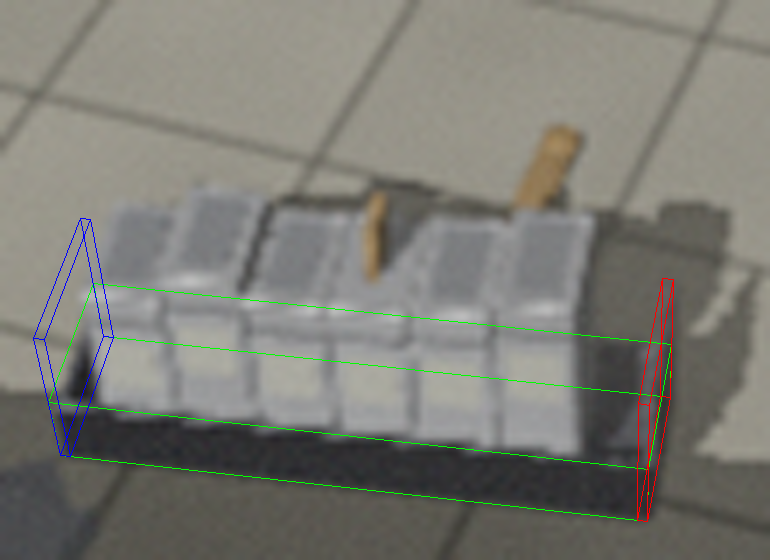

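```bash
python3 - <<'E'
from h import *
c=np.array((.5049,-.1475));yaw=10.9
r=np.deg2rad(yaw);M=np.array([[np.cos(r),np.sin(r)],[-np.sin(r),np.cos(r)]])
f=lambda p:(268+(p[0]+.5)/6-.5,205+(p[1]+.5)/6-.5)
for n,p,z in [('T6hi',(120,182),.096),('T6hi',(145,322),.096),('65t',(208,177),.09),('65b',(227,300),.09),('5tag t',(292,155),.086),('5tag b',(310,283),.086),('tag3 t',(373,140),.083),('tag3b',(395,265),.083),('32t',(460,118),.09),('32b',(482,248),.09),('T1 end t',(622,85),.085),('T1 end b',(647,208),.085),('tagtop',(347,178),.11)]:
    print(n,M@(TOP.ray(f(p),z)[:2]-c)*1000, TOP.ray(f(p),z)[:2])
E
```

```text
T6hi [25.1346 82.4795] [ 0.514  -0.0618]
T6hi [-24.5291  83.7254] [ 0.465  -0.0699]
65t [20.8773 51.65  ] [ 0.5156 -0.0928]
65b [-22.819  53.902] [ 0.4723 -0.0989]
5tag t [22.6984 20.7397] [ 0.5233 -0.1228]
5tag b [-22.8476  23.8387] [ 0.478  -0.1284]
tag3 t [22.2721 -8.768 ] [ 0.5284 -0.1519]
tag3b [-22.6542  -7.1401] [ 0.484  -0.1588]
32t [ 23.5141 -39.68  ] [ 0.5355 -0.182 ]
32b [-22.778  -37.5587] [ 0.4896 -0.1887]
T1 end t [ 23.678  -98.9826] [ 0.5469 -0.2402]
T1 end b [-20.647  -98.1613] [ 0.5032 -0.2478]
tagtop [10.3351  5.5367] [ 0.514  -0.1401]
```

```bash
python3 -m handwheel '[[0,0.025,-0.043,0,-8],[0,0.05,-0.086,0,-16],[0,0.075,-0.129,0,-24],[0,0.1,-0.172,0,-32],[0,0.125,-0.215,0,-40]]'; python3 -m handwheel '[[0,0.025,-0.043,0,-8],[0,0.05,-0.086,0,-16],[0,0.075,-0.129,0,-24],[0,0.1,-0.172,0,-26],[0,0.125,-0.215,0,-26]]'
```

```text
time: 0.65
ee_pos: [0.2468, 0.3195, 0.2305]
tcp_rot: [180.0, 0.1, 36.9]
wrist_force: [1.5, -0.1, 0.1]
opening: 0.0852
time: 1.15
ee_pos: [0.3721, 0.1028, 0.2307]
tcp_rot: [-180.0, 0.0, 10.9]
wrist_force: [1.0, 1.2, -0.0]
opening: 0.0855
```

```bash
python3 -m handwheel '[[0,0.025,-0.043,0,0],[0,0.05,-0.086,0,0],[0,0.075,-0.129,0,0],[0,0.1,-0.172,0,0],[0,0.125,-0.215,0,0]]'; python3 - <<'E'
from h import *
from workcell import get_obs
o=get_obs();print(o['time'],o['ee_pos'],o['tcp_rot'],o['q'])
c=cam('wrist');cv2.imwrite('pics/w1.png',c['color'])
E
```

```text
time: 1.65
ee_pos: [0.4973, -0.1138, 0.2305]
tcp_rot: [-180.0, 0.0, 10.8]
wrist_force: [1.6, 2.0, 1.0]
opening: 0.0851
1.65 [ 0.4973 -0.1138  0.2305] [-179.9942    0.0036   10.84  ] [-12.8965  -0.503    4.3341  94.8427   0.0039  66.2635]
```

View pics/w1.png

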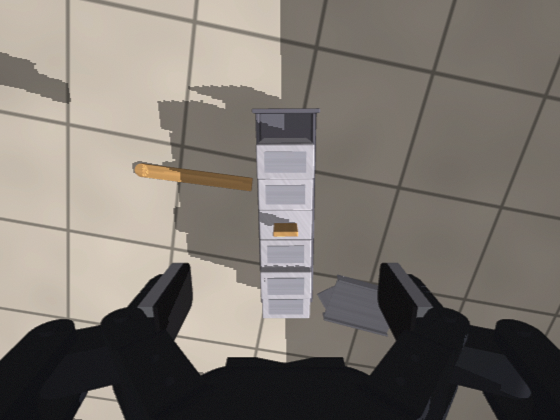

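```bash
python3 - <<'E'
from h import *
c=cam('wrist');im=cv2.resize(c['color'][90:340,200:380],None,fx=4,fy=4,interpolation=cv2.INTER_CUBIC)[:, :]
im=cv2.resize(c['color'][95:335,210:370],None,fx=2.5*1,fy=2.5,interpolation=cv2.INTER_CUBIC)
im=cv2.resize(c['color'][95:245,220:350],None,fx=4,fy=4,interpolation=cv2.INTER_CUBIC)
W=of(c);print(c['origin'],c['orientation']); tc=(.5052,-.1483);yaw=11
o=(220,95)
draw(im,W,box(tc,yaw,.064,.228,0,.03),o,4,(0,255,0))
draw(im,W,box(loc(tc,yaw,(0,.112)),yaw,.064,.004,0,.065),o,4,(0,0,255))
for y,h,col in((.068,.096,(255,0,0)),(.0375,.09,(0,200,255)),(.007,.085,(255,0,255))):
    draw(im,W,box(loc(tc,yaw,(0,y)),yaw,.05,.03,.005,.005+h),o,4,col)
cv2.imwrite('pics/w1o.png',im)
print('tcp line',W.proj([[.4973,-.1138,.09],[.4973,-.1138,0]]))
E
```

```text
[ 0.4872 -0.0487  0.371 ] [163.6503   0.1165  10.687 ]
tcp line [[282.9679 193.0899]
 [283.5289 175.792 ]]
```

View pics/w1o.png

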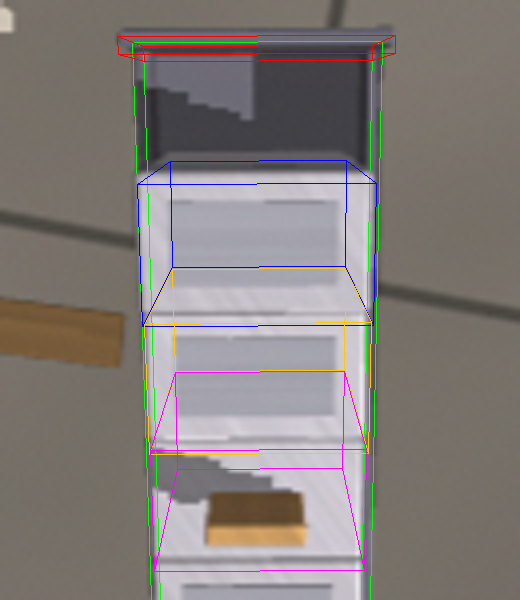

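```bash
python3 -m handwheel '[[0,0.001,0.004,-0.03,0],[0,0.001,0.004,-0.06,0],[0,0.001,0.004,-0.09,0],[0,0.001,0.004,-0.11,0],[0,0.001,0.004,-0.13,0]]' 25; python3 -m handwheel '[[0,0,0,-0.02,0],[0,0,0,-0.04,0],[0,0,0,-0.05,0],[0,0,0,-0.05,0]]'; python3 - <<'E'
from h import *
c=cam('wrist');cv2.imwrite('pics/w2.png',c['color'])
E
```

```text
time: 2.25
ee_pos: [0.4987, -0.1115, 0.0972]
tcp_rot: [-180.0, 0.2, 10.6]
wrist_force: [-0.6, -0.2, -0.3]
opening: 0.0853
time: 2.65
ee_pos: [0.4977, -0.111, 0.046]
tcp_rot: [-179.9, 0.3, 10.6]
wrist_force: [-0.5, 0.2, 0.0]
opening: 0.0855
```

View pics/w2.png

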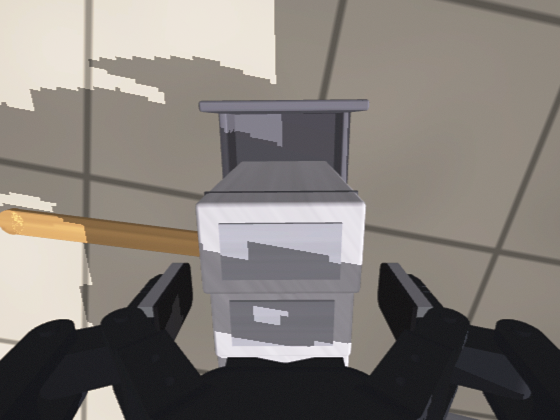

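```bash
python3 -m handwheel '[[0,0,0.0015,0.003,0.4],[0.6,0,0.0015,0.003,0.4],[0.6,0,0.0015,0.003,0.4],[0.6,0,0.0015,0.003,0.4],[0.6,0,0.0015,0.003,0.4]]' 25; python3 -m handwheel '[[0.6,0,0,0,0],[0.6,0,0,0,0],[0.6,0,0,0,0]]'
```

```text
time: 3.2
ee_pos: [0.4988, -0.1098, 0.0509]
tcp_rot: [-180.0, 0.2, 11.0]
wrist_force: [-1.1, -0.5, 5.6]
opening: 0.0497
time: 3.5
ee_pos: [0.4988, -0.1098, 0.0509]
tcp_rot: [-180.0, 0.2, 11.0]
wrist_force: [0.1, -0.5, 1.6]
opening: 0.0498
```

```bash
python3 -m handwheel '[[0.6,-0.0008,0.004,0,0],[0.6,-0.0016,0.008,0,0],[0.6,-0.0023,0.012,0,0],[0.6,-0.003,0.016,0,0],[0.6,-0.0038,0.02,0,0]]'; python3 -m handwheel '[[0.6,-0.0004,0.002,0,0],[0.6,-0.0008,0.004,0,0],[0.6,-0.0008,0.004,0,0]]';python3 - <<'E'
from h import *
c=cam('wrist');cv2.imwrite('pics/w3.png',c['color'])
c=cam('scene');cv2.imwrite('pics/s3.png',cv2.resize(c['color'][120:230,180:320],None,fx=5,fy=5,interpolation=cv2.INTER_CUBIC))
E
```

```text
time: 4.0
ee_pos: [0.4949, -0.0894, 0.0509]
tcp_rot: [-180.0, 0.2, 11.0]
wrist_force: [0.5, -2.1, 1.1]
opening: 0.0498
time: 4.3
ee_pos: [0.494, -0.085, 0.0509]
tcp_rot: [-179.9, 0.2, 11.1]
wrist_force: [-0.6, -1.5, 1.7]
opening: 0.0497
```

View pics/w3.png

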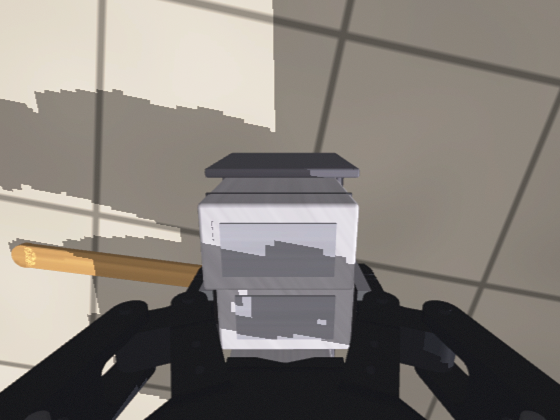

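View pics/s3.png

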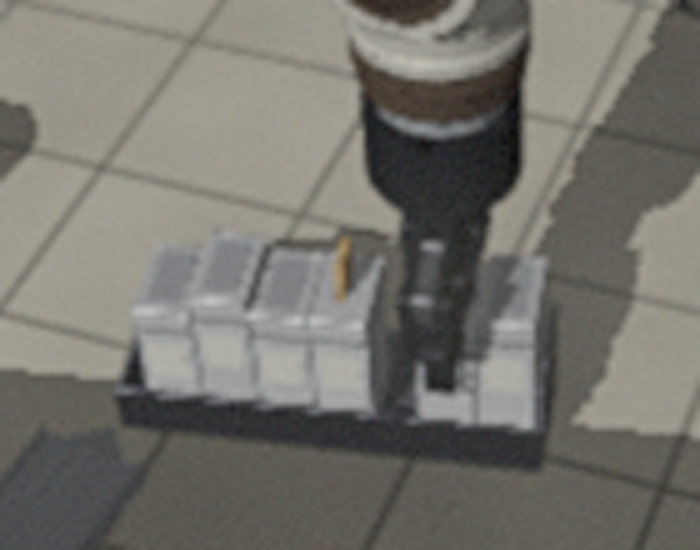

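```bash
python3 -m handwheel '[[0.6,-0.0002,0.001,0,0],[0.6,-0.0004,0.002,0,0],[0.6,-0.0004,0.002,0,0]]'; python3 -m handwheel '[[0.6,-0.0001,0.0005,0,0],[0.6,-0.0002,0.001,0,0],[0.6,-0.0002,0.001,0,0]]'
```

```text
time: 4.7
ee_pos: [0.4938, -0.0836, 0.051]
tcp_rot: [180.0, 0.2, 11.0]
wrist_force: [0.7, -5.2, 0.4]
opening: 0.0497
time: 5.0
ee_pos: [0.4938, -0.0836, 0.051]
tcp_rot: [179.9, 0.2, 11.0]
wrist_force: [2.0, -7.8, 1.6]
opening: 0.0496
```

```bash
python3 -m handwheel '[[0,0,-0.001,0,0],[0,0,-0.001,0,0],[0,0,-0.001,0,0],[0,0,-0.001,0.04,0],[0,0,-0.001,0.09,0]]'; python3 -m handwheel '[[0,0.004,-0.022,0.01,0],[0,0.0107,-0.0545,0.01,0],[0,0.0107,-0.0545,0.01,0]]';python3 - <<'E'
from h import *
from workcell import get_obs
print(get_obs()['ee_pos'])
c=cam('wrist');cv2.imwrite('pics/w4.png',c['color'])
W=of(c)
tc=(.5052,-.1483);yaw=11
im=c['color'].copy()
for y,h,col in((.009,.085,(255,0,255)),(.065,.084,(0,200,255))):
    draw(im,W,box(loc(tc,yaw,(0.001,y)),yaw,.05,.03,.005,.005+h),(0,0),1,col)
cv2.imwrite('pics/w4o.png',im)
E
```

```text
time: 5.5
ee_pos: [0.4922, -0.0841, 0.1399]
tcp_rot: [180.0, 0.4, 11.0]
wrist_force: [1.8, -0.1, 0.2]
opening: 0.085
time: 5.8
ee_pos: [0.5035, -0.1408, 0.1501]
tcp_rot: [180.0, 0.4, 10.9]
wrist_force: [-0.6, 1.1, -0.9]
opening: 0.0854
[ 0.5035 -0.1408  0.1501]
```

View pics/w4o.png

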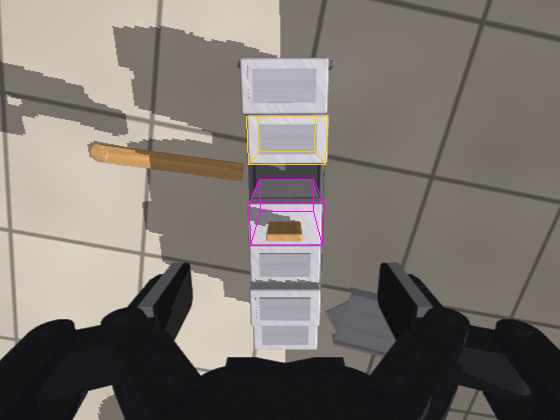

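```bash
python3 -m handwheel '[[0,0.001,0.0015,-0.03,0],[0,0.001,0.0015,-0.06,0],[0,0.001,0.0015,-0.085,0],[0,0.001,0.0015,-0.099,0],[0,0.001,0.0015,-0.099,0]]'; python3 -m handwheel '[[0.6,0,0,0,0],[0.6,0,0,0,0],[0.6,0,0,0,0],[0.6,0,0,0,0],[0.6,0,0,0,0]]' 25; python3 -m handwheel '[[0.6,0.0008,-0.004,0,0],[0.6,0.0016,-0.008,0,0],[0.6,0.0016,-0.008,0,0]]';python3 -m handwheel '[[0.6,0.0003,-0.0015,0,0],[0.6,0.0006,-0.003,0,0],[0.6,0.0006,-0.003,0,0]]'
```

```text
time: 6.35
ee_pos: [0.5027, -0.1371, 0.0488]
tcp_rot: [-179.9, 0.6, 10.9]
wrist_force: [0.4, 0.2, 0.1]
opening: 0.0852
time: 6.85
ee_pos: [0.5034, -0.1372, 0.0501]
tcp_rot: [-179.9, 0.5, 10.9]
wrist_force: [-0.4, 1.3, 5.8]
opening: 0.0498
time: 7.15
ee_pos: [0.5051, -0.1456, 0.0501]
tcp_rot: [-179.9, 0.5, 10.9]
wrist_force: [0.9, 1.6, 1.5]
opening: 0.0499
time: 7.45
ee_pos: [0.5057, -0.1487, 0.0501]
tcp_rot: [-179.9, 0.5, 10.9]
wrist_force: [-1.1, 3.1, 2.0]
opening: 0.0495
```

```bash
python3 -m handwheel '[[0.6,0.0002,-0.001,0,0],[0.6,0.0004,-0.002,0,0],[0.6,0.0004,-0.002,0,0]]'; python3 -m handwheel '[[0.6,0.0002,-0.001,0,0],[0.6,0.0002,-0.001,0,0],[0.6,0.0002,-0.001,0,0]]'
```

```text
time: 7.75
ee_pos: [0.506, -0.15, 0.0501]
tcp_rot: [-179.8, 0.5, 10.9]
wrist_force: [-1.5, 8.4, 3.8]
opening: 0.0501
time: 8.05
ee_pos: [0.5059, -0.1501, 0.0502]
tcp_rot: [-179.7, 0.5, 11.0]
wrist_force: [-2.6, 10.3, 4.5]
opening: 0.0502
```

```bash
python3 -m handwheel '[[0,0,0.0005,0,0],[0,0,0.0005,0,0],[0,0,0.0005,0,0],[0,0,0.0005,0.04,0],[0,0,0.0005,0.085,0]]'; python3 -m handwheel '[[0,-0.006,0.03,0.03,0],[0,-0.006,0.03,0.06,0],[0,-0.006,0.03,0.06,0]]';python3 - <<'E'
from h import *
from workcell import get_obs
print(get_obs()['ee_pos'])
c=cam('wrist')
W=of(c)
tc=(.5052,-.1483);yaw=11
im=c['color'].copy()
for y,h,col in((-.0035,.085,(255,0,255)),(.0655,.084,(0,200,255)),(.031,.0,(0,255,0))):
    draw(im,W,box(loc(tc,yaw,(0.001,y)),yaw,.05,.03,.005,.005+h),(0,0),1,col)
cv2.imwrite('pics/w5o.png',cv2.resize(im[20:270,180:390],None,fx=2.4,fy=2.4))
E
```

```text
time: 8.55
ee_pos: [0.5047, -0.1496, 0.1346]
tcp_rot: [-179.6, 0.7, 11.0]
wrist_force: [1.7, -0.0, 0.5]
opening: 0.0854
time: 8.85
ee_pos: [0.5002, -0.1197, 0.199]
tcp_rot: [-179.8, 0.4, 11.0]
wrist_force: [-0.6, -1.1, -0.4]
opening: 0.0859
[ 0.5002 -0.1197  0.199 ]
```

View pics/w5o.png

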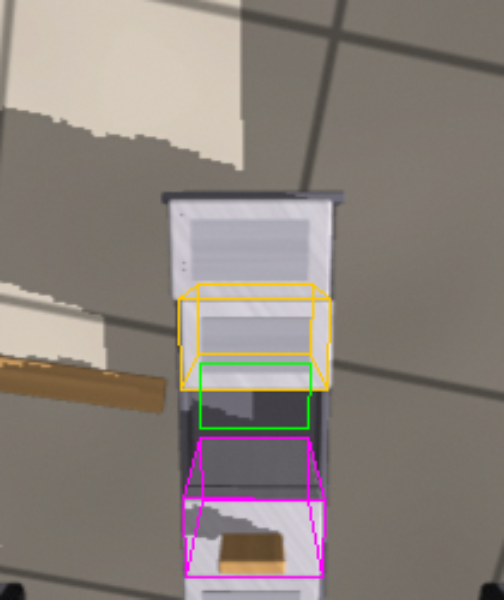

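```bash
python3 -m handwheel '[[0,-0.001,0.045,0.02,4],[0,-0.002,0.09,0.03,8],[0,-0.003,0.135,0.03,12],[0,-0.004,0.18,0.03,16],[0,-0.005,0.225,0.03,20]]'; python3 -m handwheel '[[0,-0.001,0.045,0,4],[0,-0.002,0.09,0,8],[0,-0.003,0.135,0,12],[0,-0.004,0.18,0,16],[0,-0.005,0.206,0,18.5]]';python3 - <<'E'
from h import *
from workcell import get_obs
c=cam('wrist'); o=get_obs(); print(o['ee_pos'],o['tcp_rot'])
W=of(c)
im=c['color'].copy(); cv2.imwrite('pics/w6.png',im)
draw(im,W,box((.49,.3125),49.5,.05,.03,0,.09),(0,0),1,(0,0,255))
cv2.imwrite('pics/w6o.png',cv2.resize(im[60:310,160:440],None,fx=2.4,fy=2.4))
E
```

```text
time: 9.4
ee_pos: [0.4944, 0.1064, 0.2254]
tcp_rot: [-179.8, 0.6, 31.1]
wrist_force: [0.6, 1.1, 0.7]
opening: 0.0854
time: 9.9
ee_pos: [0.4889, 0.3149, 0.2234]
tcp_rot: [-179.7, 0.7, 49.8]
wrist_force: [1.0, -0.2, -1.2]
opening: 0.0853
[0.4887 0.3171 0.2229] [-179.6764    0.6734   50.0427]
```

View pics/w6o.png

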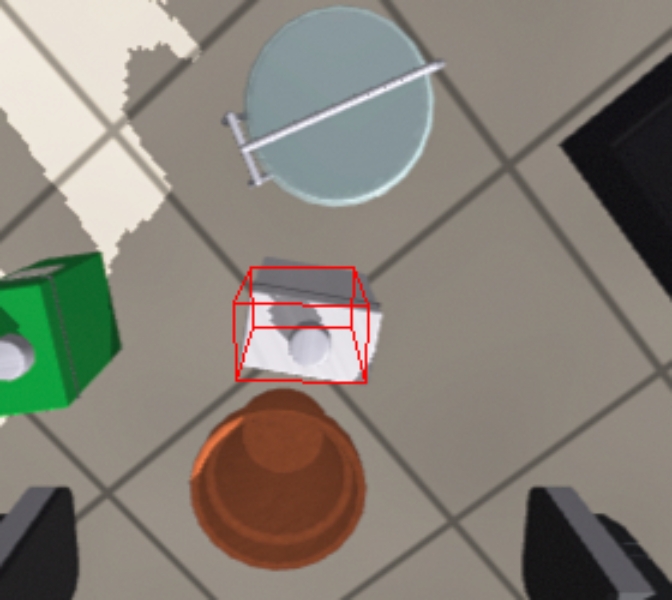

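```bash
python3 - <<'E'
import cv2
im=cv2.imread('pics/w6.png'); cv2.imwrite('pics/w6c.png',cv2.resize(im[155:235,245:335],None,fx=7,fy=7,interpolation=cv2.INTER_CUBIC))
E
```

```text
(no output)
```

View pics/w6c.png

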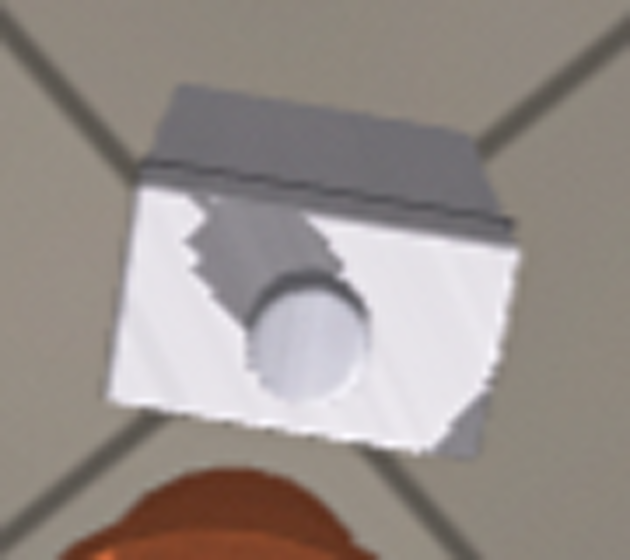

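```bash
python3 - <<'E'
from h import *
c=cam('wrist');W=of(c)
from workcell import get_obs
o=get_obs(); print(o['ee_pos'],o['tcp_rot'])
g=lambda x,y:(245+(x+.5)/7-.5,155+(y+.5)/7-.5)
P=[W.ray(g(*p),.09)[:2] for p in((138,183),(520,245),(478,460),(107,402))]
print(P,np.mean(P,0)); 
for a,b in((0,1),(3,2),(3,0),(2,1)):
    d=P[b]-P[a]; print(np.linalg.norm(d),np.degrees(np.arctan2(d[1],d[0])))
print('knob',W.ray(g(308,345),.102))
B=[W.ray(g(*p),0.)[:2] for p in((180,85),(475,135))]; d=B[1]-B[0];print('base',B,np.linalg.norm(d),np.degrees(np.arctan2(d[1],d[0])))
P=np.mean(B,0)
print('ctr from base',P+.015*np.array([d[1],-d[0]])/np.linalg.norm(d))
E
```

```text
[0.4889 0.315  0.223 ] [-179.709     0.7231   49.8632]
[array([0.4617, 0.314 ]), array([0.4989, 0.3462]), array([0.518 , 0.3242]), array([0.4809, 0.2919])] [0.4899 0.3191]
0.04923850379538661 40.8050007862616
0.04913008755501542 40.960744922458595
0.02928084390029923 131.06853143866854
0.029146998250111397 130.8562643928187
knob [0.4894 0.319  0.102 ]
base [array([0.462 , 0.3141]), array([0.4999, 0.3464])] 0.04982131761532632 40.48932122971421
ctr from base [0.4907 0.3188]
```

```bash
python3 -m handwheel '[[0,0.0015,0.004,0,-5],[0,0.0015,0.004,-0.02,-9.1],[0,0.0015,0.004,-0.05,-9.1],[0,0.0015,0.004,-0.08,-9.1],[0,0.0015,0.004,-0.09,-9.1]]';python3 - <<'E'
from h import *
c=cam('wrist');W=of(c)
from workcell import get_obs
o=get_obs(); print(o['ee_pos'],o['tcp_rot'])
im=c['color'].copy()
draw(im,W,box((.4905,.319),40.8,.05,.03,0,.09),(0,0),1,(0,0,255))
cv2.imwrite('pics/w7.png',im)
E
```

```text
time: 10.5
ee_pos: [0.4893, 0.3171, 0.1289]
tcp_rot: [-179.7, 1.0, 40.7]
wrist_force: [0.9, 0.3, -0.2]
opening: 0.0854
[0.4893 0.3172 0.129 ] [-179.6849    1.0397   40.688 ]
```

View pics/w7.png

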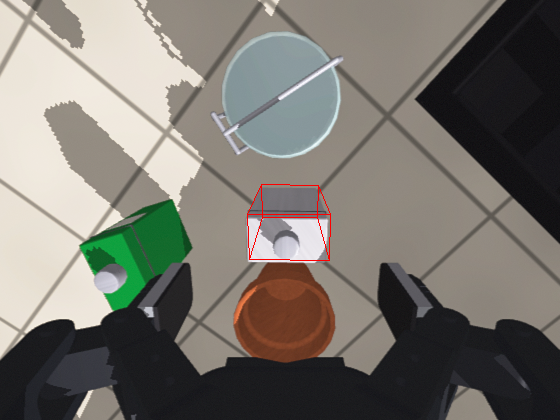

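```bash
python3 - <<'E'
from h import *
g=lambda x,y:(60+x/6,195+y/6)
G=TOP.ray(g(547,508),.102)[:2];print(G)
for p in((60,185),(575,425),(690,460),(487,547),(560,588)): print(TOP.ray(g(*p),.09)[:2])
c=np.array([.4905,.319]);u=np.array([np.cos(np.radians(40.8)),np.sin(np.radians(40.8))]);d=G-c
print('along',d@u,'across',d@np.array([-u[1],u[0]]))
E
```

```text
[0.4233 0.2245]
[0.5388 0.4063]
[0.4516 0.2189]
[0.4389 0.1778]
[0.409  0.2496]
[0.3945 0.2234]
along -0.11259051542386965 across -0.02760187814031575
```

```bash
python3 -m handwheel '[[0,0.0012,0.002,-0.03,0],[0,0.0012,0.002,-0.055,0],[0,0.0012,0.002,-0.075,0],[0,0.0012,0.002,-0.081,0],[0,0.0012,0.002,-0.081,0]]';  python3 -m handwheel '[[0.6,0,0,0,0],[0.6,0,0,0,0],[0.6,0,0,0,0],[0.6,0,0,0,0],[0.6,0,0,0,0]]' 40; python3 -m handwheel '[[0.6,0,0,0.005,0],[0.6,0,0,0.01,0],[0.6,0,0,0.02,0],[0.6,0,0,0.03,0],[0.6,0,0,0.03,0]]'; python3 - <<'E'
from h import *
for n in('wrist','scene'):
    c=cam(n); cv2.imwrite(f'pics/{n}8.png',c['color'])
E
```

```text
time: 11.05
ee_pos: [0.4906, 0.3189, 0.0482]
tcp_rot: [-179.7, 1.1, 40.7]
wrist_force: [0.0, -0.1, 1.3]
opening: 0.0855
time: 11.55
ee_pos: [0.4912, 0.3192, 0.0497]
tcp_rot: [-179.7, 0.9, 40.7]
wrist_force: [-0.6, -0.8, 5.7]
opening: 0.0494
time: 12.05
ee_pos: [0.492, 0.3198, 0.0818]
tcp_rot: [-179.7, 0.8, 40.7]
wrist_force: [0.3, -0.9, -2.1]
opening: 0.0495
```

View pics/wrist8.png

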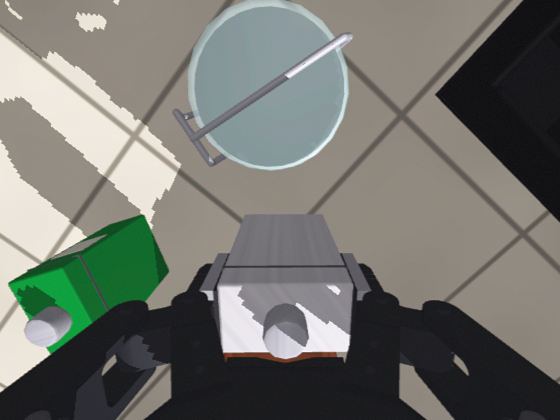

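View pics/scene8.png

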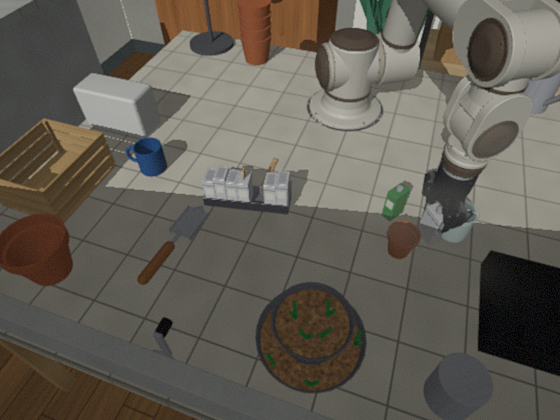

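```bash
python3 -m handwheel '[[0.6,0,0,0.03,0],[0.6,0,0,0.07,0],[0.6,0,0,0.11,0],[0.6,0,0,0.14,0],[0.6,0,0,0.15,0]]'; python3 -m handwheel '[[0.6,0,-0.025,0,-3],[0.6,0.001,-0.06,0,-6],[0.6,0.001,-0.1,0,-9],[0.6,0.002,-0.14,0,-12],[0.6,0.003,-0.18,0,-15]]'; python3 -m handwheel '[[0.6,0.001,-0.04,0,-3],[0.6,0.002,-0.08,0,-6],[0.6,0.003,-0.12,0,-9],[0.6,0.004,-0.16,0,-12],[0.6,0.005,-0.19,0,-14]]'
```

```text
time: 12.65
ee_pos: [0.4921, 0.3198, 0.2331]
tcp_rot: [-179.7, 0.7, 40.7]
wrist_force: [0.2, 0.4, -2.4]
opening: 0.0496
time: 13.15
ee_pos: [0.4946, 0.1383, 0.2312]
tcp_rot: [-179.7, 0.8, 25.6]
wrist_force: [0.5, 0.3, -2.4]
opening: 0.0494
time: 13.65
ee_pos: [0.499, -0.0538, 0.2295]
tcp_rot: [-179.7, 0.9, 11.4]
wrist_force: [0.3, -0.1, -1.6]
opening: 0.0497
```

```bash
python3 -m handwheel '[[0.6,0.0005,-0.03,0,0],[0.6,0.0013,-0.055,0,-0.4],[0.6,0.0013,-0.064,0,-0.4],[0.6,0.0013,-0.064,-0.03,-0.4],[0.6,0.0013,-0.064,-0.05,-0.4]]'; python3 -m handwheel '[[0.6,0,0,0,0]]'; python3 - <<'E'
from h import *
from workcell import get_obs
o=get_obs(); print(o['ee_pos'],o['tcp_rot'])
c=cam('wrist'); cv2.imwrite('pics/w9.png',c['color'])
for n,x0,y0,x1,y1,C in(('scene',180,110,320,230,SC),('top',260,190,400,300,TOP)):
    im=cam(n)['color']; im=cv2.resize(im[y0:y1,x0:x1],None,fx=5,fy=5,interpolation=cv2.INTER_CUBIC)
    e=o['ee_pos']; draw(im,C,box(e[:2],o['tcp_rot'][2],.05,.03,e[2]-.05,e[2]+.04),(x0,y0),5,(0,0,255))
    cv2.imwrite(f'pics/{n}9.png',im)
E
```

```text
time: 14.15
ee_pos: [0.4999, -0.1177, 0.1771]
tcp_rot: [-179.7, 1.0, 11.0]
wrist_force: [-0.3, -0.7, -1.6]
opening: 0.0494
time: 14.25
ee_pos: [0.4985, -0.1169, 0.1736]
tcp_rot: [-179.5, 1.3, 11.0]
wrist_force: [0.4, 0.8, -1.1]
opening: 0.0498
[ 0.4985 -0.1169  0.1736] [-179.5182    1.2704   10.9822]
```

View pics/scene9.png

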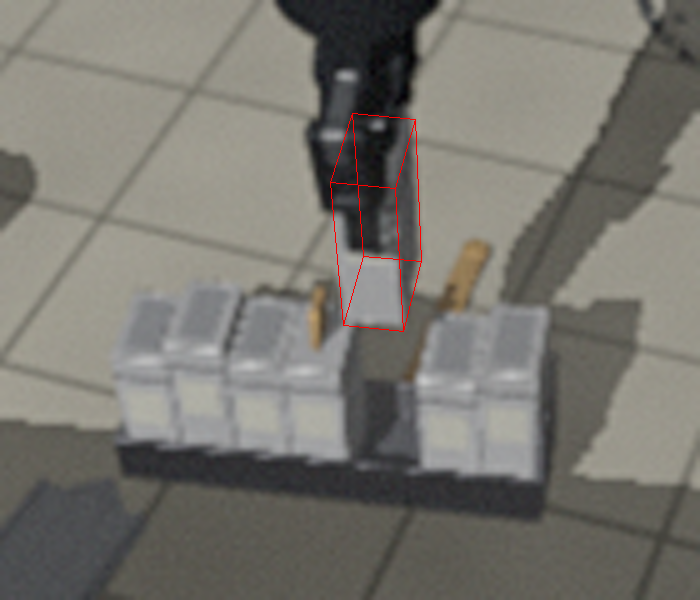

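View pics/w9.png

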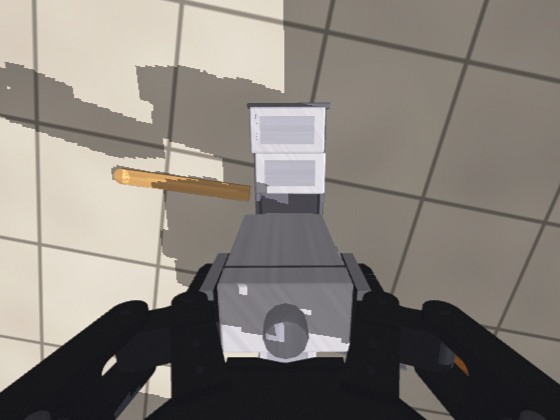

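```bash
python3 - <<'E'
from h import *
from workcell import get_obs
c=cam('wrist');W=of(c);o=get_obs();e=o['ee_pos'];im=c['color'].copy();print(e)
draw(im,W,box(e[:2],11,.05,.03,e[2]-.05,e[2]+.04),(0,0),1,(0,0,255))
draw(im,W,box(loc((.5052,-.1483),11,(.001,.0655)),11,.05,.03,.005,.089),(0,0),1,(0,255,0))
cv2.imwrite('pics/w10.png',cv2.resize(im[90:380,180:390],None,fx=2,fy=2,interpolation=cv2.INTER_CUBIC))
E
```

```text
[ 0.5002 -0.1174  0.178 ]
```

View pics/w10.png

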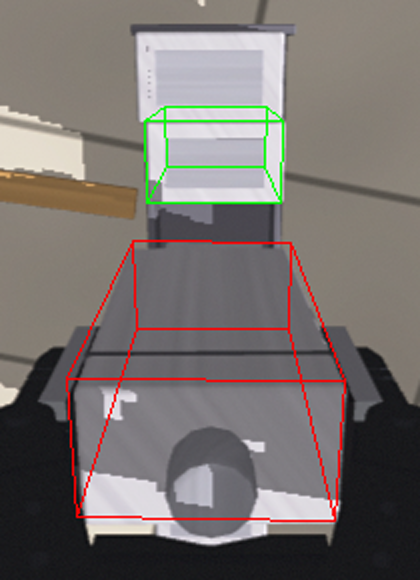

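View pics/top9.png

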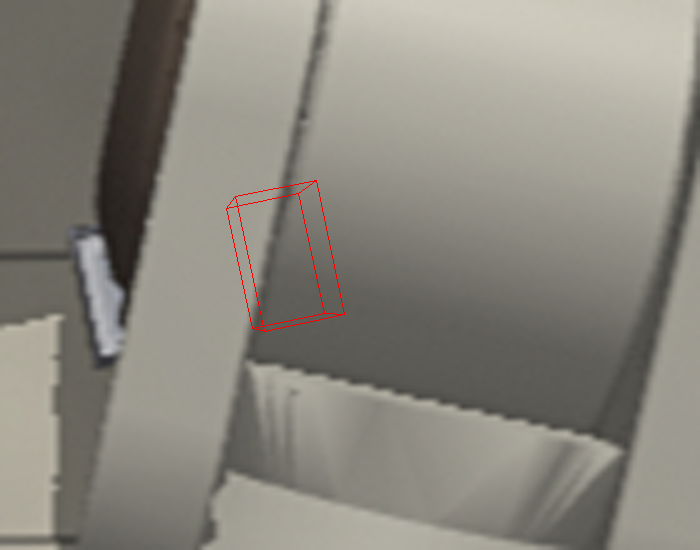

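```bash
python3 -m handwheel '[[0.6,0,0.001,-0.015,0],[0.6,0,0.001,-0.03,0],[0.6,0,0.001,-0.045,0],[0.6,0,0.001,-0.055,0],[0.6,0,0.001,-0.06,0]]'; python3 -m handwheel '[[0.6,0,0,-0.01,0],[0.6,0,0,-0.02,0],[0.6,0,0,-0.03,0],[0.6,0,0,-0.035,0],[0.6,0,0,-0.04,0]]'; python3 - <<'E'
from h import *
from workcell import get_obs
o=get_obs(); print(o['ee_pos'],o['tcp_rot'])
c=cam('scene')['color']; cv2.imwrite('pics/s11.png',cv2.resize(c[110:230,180:320],None,fx=5,fy=5,interpolation=cv2.INTER_CUBIC))
cv2.imwrite('pics/w11.png',cam('wrist')['color'])
E
```

```text
time: 14.95
ee_pos: [0.4995, -0.1162, 0.1163]
tcp_rot: [-179.6, 1.0, 11.0]
wrist_force: [-0.1, -0.4, -1.3]
opening: 0.05
time: 15.45
ee_pos: [0.4995, -0.1162, 0.0758]
tcp_rot: [-179.6, 1.1, 11.0]
wrist_force: [-0.2, -0.9, -1.3]
opening: 0.0495
[ 0.4995 -0.1162  0.0758] [-179.6231    1.0554   10.9904]
```

View pics/s11.png

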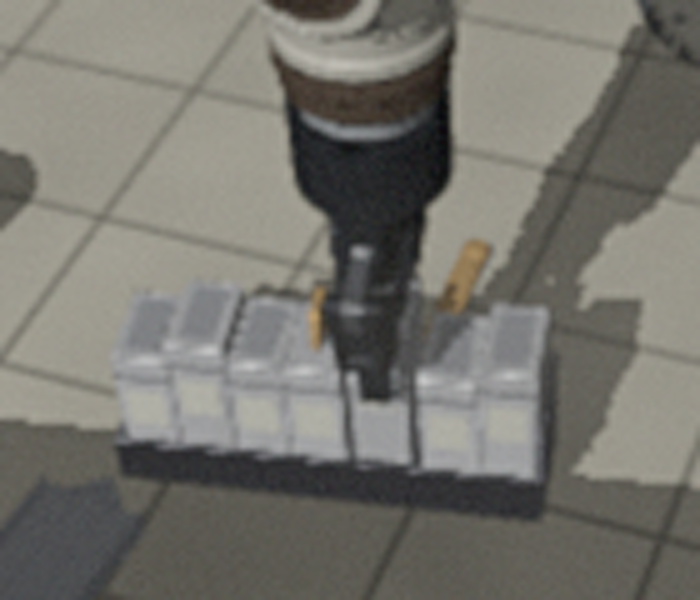

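View pics/w11.png

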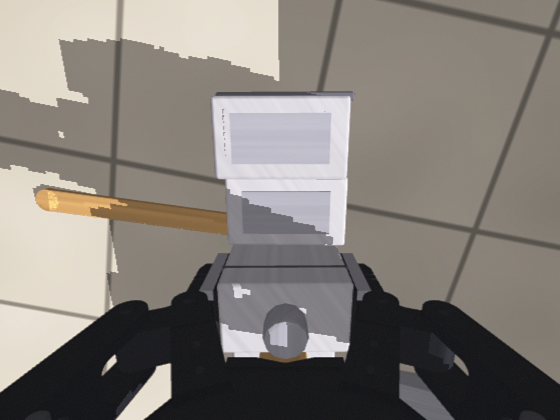

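```bash
python3 -m handwheel '[[0.6,0,0,-0.005,0],[0.6,0,0,-0.01,0],[0.6,0,0,-0.014,0],[0.6,0,0,-0.017,0],[0.6,0,0,-0.018,0]]'; python3 -m handwheel '[[0.6,0,0,-0.001,0],[0.6,0,0,-0.002,0],[0.6,0,0,-0.002,0]]';python3 -m handwheel '[[0.6,0,0,-0.001,0],[0.6,0,0,-0.001,0]]'
```

```text
time: 16.05
ee_pos: [0.4991, -0.1161, 0.0572]
tcp_rot: [-179.6, 1.1, 11.0]
wrist_force: [0.9, 0.6, -1.4]
opening: 0.0495
time: 16.35
ee_pos: [0.4991, -0.1161, 0.0552]
tcp_rot: [-179.6, 1.1, 11.0]
wrist_force: [-0.2, 0.7, -1.6]
opening: 0.0493
time: 16.55
ee_pos: [0.4993, -0.1162, 0.0547]
tcp_rot: [-179.6, 1.1, 11.0]
wrist_force: [-1.4, -0.1, 3.6]
opening: 0.0496
```

Contact with the floor at 0.0547, as predicted. One more small press, then release.

```bash
python3 -m handwheel '[[0.6,0,0,-0.0005,0],[0.6,0,0,-0.0005,0]]'; python3 -m handwheel '[[0.4,0,0,0,0],[0.3,0,0,0,0],[0,0,0,0,0],[0,0,0,0,0],[0,0,0,0,0]]'; python3 -m handwheel '[[0,0,0,0.02,0],[0,0,0,0.05,0],[0,0,0,0.09,0],[0,0,0,0.12,0],[0,0,0,0.15,0]]'; python3 -m handwheel '[[0,-0.03,0.04,0.02,0],[0,-0.06,0.08,0.03,0],[0,-0.09,0.12,0.03,0],[0,-0.11,0.16,0.03,0],[0,-0.13,0.2,0.03,0]]'; python3 -m handwheel '[[0,-0.03,0.04,0,0],[0,-0.04,0.08,0,0],[0,-0.04,0.12,0,0],[0,-0.04,0.12,0,0]]'; python3 - <<'E'
from h import *
c=cam('scene')['color']; cv2.imwrite('pics/s12.png',cv2.resize(c[110:230,180:320],None,fx=5,fy=5,interpolation=cv2.INTER_CUBIC)); cv2.imwrite('pics/s12f.png',c)
t=cam('top')['color'];cv2.imwrite('pics/t12f.png',t)
im=cv2.resize(t[195:285,265:390],None,fx=6,fy=6,interpolation=cv2.INTER_CUBIC);cv2.imwrite('pics/t12.png',im)
E
```

```text
time: 16.75
ee_pos: [0.4993, -0.1162, 0.0547]
tcp_rot: [-179.6, 1.1, 11.0]
wrist_force: [-3.1, 0.5, 5.5]
opening: 0.0497
time: 17.25
ee_pos: [0.4993, -0.1162, 0.0546]
tcp_rot: [-179.6, 1.1, 11.0]
wrist_force: [0.7, -0.3, -0.7]
opening: 0.0855
time: 17.75
ee_pos: [0.4993, -0.1162, 0.2062]
tcp_rot: [-179.6, 1.0, 11.0]
wrist_force: [0.9, -0.4, -0.0]
opening: 0.0854
time: 18.25
ee_pos: [0.3679, 0.0851, 0.2366]
tcp_rot: [-179.6, 1.0, 11.0]
wrist_force: [2.7, 0.1, 0.4]
opening: 0.0854
time: 18.65
ee_pos: [0.3272, 0.2085, 0.2363]
tcp_rot: [-179.6, 0.9, 11.2]
wrist_force: [-0.9, -1.1, -0.5]
opening: 0.0853
```

View pics/s12.png

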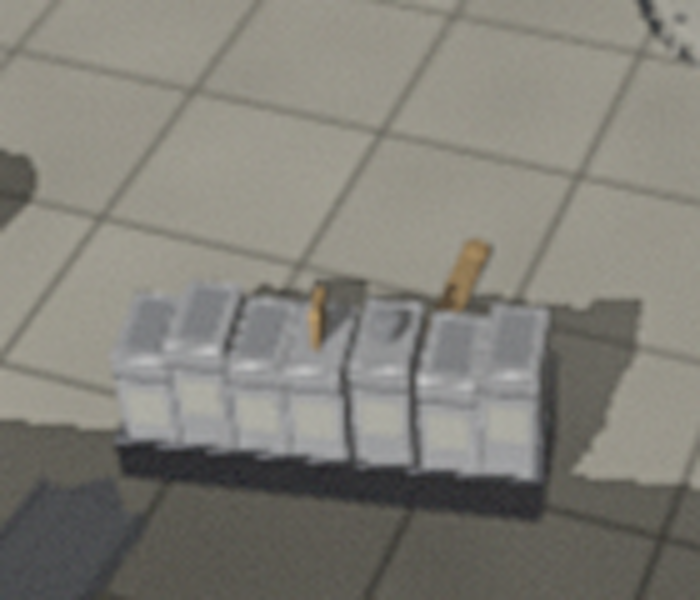

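View pics/t12f.png

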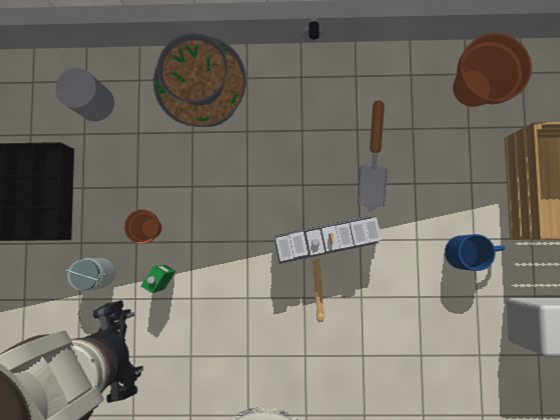

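View pics/t12.png

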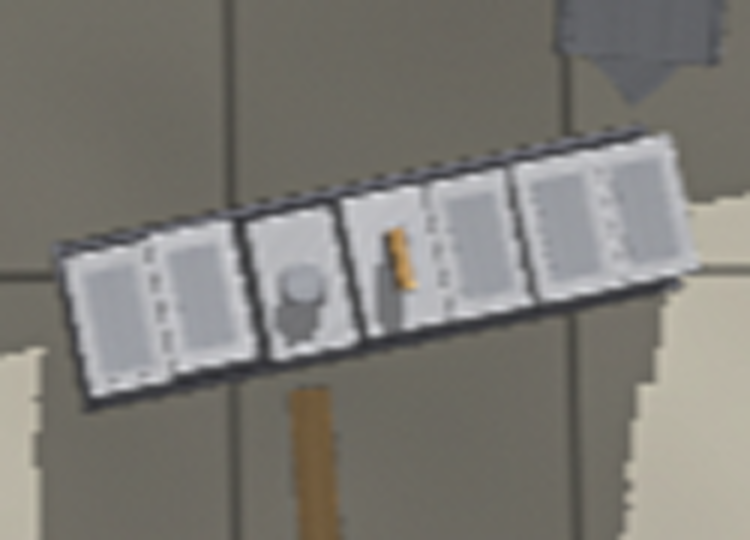

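```bash
python3 - <<'E'
from workcell import job_done
print(job_done())
E
```

```text
the job is handed in; nothing more can be done
None
```

The loose tin is in the trough, upright and on the floor, right next to the tagged tin on its high-end side. I've handed the job in; no verdict was reported.

**What I did:**
- **Trough and gap:** Camera overlays put the high end at the trough's +y end and the tagged tin fourth from the low end. I gripped the tagged tin's high-end neighbour by its side faces and slid it and the end tin against the high wall. I then slid the tagged tin and the three below it against the low wall. That left a gap of about 39 mm.
- **Loose tin:** I picked up the grey knobbed tin from between the jar and the pot, not the green one. I lowered it into the middle of the gap, felt the floor with the tip at 54.7 mm (as calculated), released it and backed off.

**Last checks:**
- **Position:** All seven tins look upright in the trough. The loose tin and tagged tin are about 34.5 mm apart at their centres. That figure comes from the measured gap and the placing position, not from a separate measurement afterwards.
- **Bystanders:** The jar, pot, mug, trowel and stick look unmoved. The robot is clear of everything, and the clock stood at about 19 s.
- **Disagreement:** The top camera first gave the loose tin's angle as about 50°. The wrist camera gave 41° with consistent corner lengths, so I used that, and the grasp confirmed it.

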